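Sort the soil samples for oven, centrifuge and wash-up

ROBOT

A 6-joint arm with a two-finger parallel gripper is mounted at the origin on the work surface. World frame = base frame: x ahead of the robot, y to its left, z up, the work surface at z = 0. Lengths are in m, angles in rad, forces in N, time in s.
With the tool pointing down it reaches from about 0.3 to 0.775 m from the base axis. Payload 14.6 kg.
Tool frame: the origin (TCP) lies at the very end of the fingers, on their centre line; the grasp point (between the pads) lies 19 mm behind it; z points along the fingers, y is the line along which they close (so a half turn about z gives the same grasp; the last joint's range is limited). The gripper opens to 94 mm and grips with 3 to 60 N. Pads are 16 mm wide; open, the fingers measure 119 mm over their backs; the gripper's body (75 mm by 177 mm) begins 78 mm behind the grasp point.
Start: joints at [1.15, 0.3, 1.521, -0, 1.321, -0.067], TCP at [0.191, 0.516, 0.182] pointing down, gripper open.
Joint ranges: [-3.03, 3.03], [-0.79, 2.21], [0.23, 2.52], [-1.04, 4.18], [0, 3.07], [-2.55, 2.55]. Speed limits (rad/s): [2.22, 2.22, 2.57, 3.14, 3.14, 3.14].

INTERFACE

Orientations are given as [roll, pitch, yaw] about the fixed x, y, z axes, in that order (R = Rz(yaw) Ry(pitch) Rx(roll)).
In Python, from station import ctrl, cams gives the robot as it stands. The module is installed in compiled form; this text tells all that it offers.
- The arm moves only by the tool arm_command, never from a script. Its argument "plan" is a list that holds one entry, the list of rows, each a list of 7 numbers: the shift along the tool's x, y, z in fractions of the full range, 1 being 800 mm, then the turn, a rotation vector about the tool's x, y, z in parts of the range, where 1.0 means pi rad, then the closure, from -1 (fully open) to 1 (shut). A call has 1 to 12 rows; each row is the pose to reach, as a shift and turn from the pose commanded when the call began, along the tool's axes at that moment; what a row does not reach only later rows make up. A row lasts 1/10 s, in which the tool goes at most 50 mm and 8.59 degrees, less where a joint would pass 70% of its speed; a pose out of reach is approached as far as the arm can. A shift or turn number past 1, either way, is cut back to 1. A call with a gripper value outside its range is refused whole. The fingers move at their own pace and stop on an object; "squeeze" is the grip in N (left out, the last holds). Time passes only in rows, so rows that repeat a pose let the fingers close. It gives the time, the measured TCP pose, the force, the opening and the grip force at its end, in the units of the state.
- ctrl.get_obs(): the state, without advancing time (a new reading comes with each control period).
- cams.camera(name): name is "scene" or "top" or "wrist"; returns (picture, depth): 400x640x3 uint8, blue, green, red; 400x640 float32, m along the optical axis (not along the pixel's ray), 0 where there is no reading.
- cams.camera_info(name): a dict with "fx", "fy", "cx", "cy" (pixels), "world_to_cam" (4x4, takes a point from world to camera coordinates). Camera axes: x right, y down, z forward; pixel columns grow to the right and rows downward; lengths in m; the calibration is good to about 2 mm. The wrist camera is an equidistant fisheye: a pixel r from the principal point sees the ray r / f radians off the axis. A picture is of the moment at which its call begins: read the wrist's pose just before it. camera_info takes no time and is no camera call; for the wrist camera it gives the pose at the moment of the call.
- ctrl.hand_in(): hands the job in; it is judged then, once.
The state is a dict: "time_s": time; "qpos": joint angles; "joint_vel": joint speeds; "tau": joint torques, N m; "ee_pos": TCP position; "eef_rot": TCP orientation; "force": force on the tool from outside, world axes, zero at the start; "moment": the same for the moment, N m; "grip_width": finger opening in m; "grip_force": force on a finger pad.
Only numpy, scipy, OpenCV 4.12 (cv2) and the standard library are available. Lean on these libraries where they do the work, as an engineer would, in place of code of your own. Each camera call takes 0.05 s, during which the arm holds its last target. There are 200 camera calls.

TASK

Sort the soil samples on the bench: set both lidded aluminium tins side by side, flat and lid up, in the shallow steel oven tray, stand both capped tubes upright in the wire tube basket, and stand the empty steel core ring on end on the floor of the deep plastic washing tub. Leave the glass beaker and the stoppered flask standing where they are.

Things in the scene. Friction and masses are not known exactly. Their poses are not given: they have to be found in the camera images.
- tin_a: closed aluminium soil-moisture tin with a push-on lid: plain flat cylinder, 55 mm diameter, 30 mm high, about 90 g, standing lid up on the bench; origin at the centre of its underside, z up along its axis. Two alike: tin_a and tin_b.
- tin_b: closed aluminium soil-moisture tin with a push-on lid: plain flat cylinder, 55 mm diameter, 30 mm high, about 90 g, standing lid up on the bench; origin at the centre of its underside, z up along its axis. Two alike: tin_a and tin_b.
- tube_a: 50 mL self-standing sample tube of soil with a screw cap: slim upright cylinder 29 mm diameter, 115 mm high in all; the ribbed cap is its top 19 mm, 34 mm diameter; about 60 g, standing on its flat foot on the bench; origin at the centre of its underside, z up along its axis. Two alike: tube_a and tube_b.
- tube_b: 50 mL self-standing sample tube of soil with a screw cap: slim upright cylinder 29 mm diameter, 115 mm high in all; the ribbed cap is its top 19 mm, 34 mm diameter; about 60 g, standing on its flat foot on the bench; origin at the centre of its underside, z up along its axis. Two alike: tube_a and tube_b.
- core_ring: empty stainless soil-core ring: a short open tube, 55 mm outside and 50 mm inside diameter, 50 mm high, about 160 g, standing on end on the bench; origin at the centre of its underside, z up along its axis. Either end may be down.
- oven_tray: shallow rectangular stainless sheet tray with a rolled rim and a small wire handle at each short end: 140 mm along its x by 220 mm along its y, 18 mm high, walls 3 mm (5 mm at the rolled rim), inner floor 3 mm above the bench and 134 x 214 mm. Fixed to the bench, does not shift. Origin at the centre of its underside, z up. It holds the two tins side by side along its y.
- tube_basket: rectangular open basket of stainless wire: 120 mm along its x by 170 mm along its y, 60 mm high, walls 3 mm, flat floor 5 mm above the bench and 114 x 164 mm inside, no dividers. Fixed, does not shift. Origin at the centre of its underside, z up. The tubes stand up out of it.
- wash_tub: deep rectangular grey plastic tub with a turned-out lip: 150 mm along its x by 200 mm along its y, 55 mm high, walls 4 mm, flat empty floor 4 mm above the bench and 142 x 192 mm inside; the lip adds 7 mm on the long sides and 18 mm at most on the short ends. Fixed, does not shift. Origin at the centre of its underside, z up.
- beaker: bystander: empty small glass beaker, 50 mm diameter at the rim, 68 mm high, loose, standing among the samples (samples, beaker and flask stand at least 85 mm apart, centre to centre); origin at the centre of its underside, z up. To be left standing where it is.
- flask: bystander: glass conical flask with a black rubber stopper, 64 mm diameter at the foot, 110 mm high, loose, standing among the samples; origin at the centre of its underside, z up. To be left standing where it is.
Things that resemble listed ones, but are neither listed nor needed, are in the scene too. Leave any turquoise look-alike of the tube_b alone.

How it is judged:
At the end, for the whole second after the job is handed in: Tins lid up on the oven tray's floor, tubes on the basket's floor, ring on end (either way up) on the tub's floor: undersides within 6 mm of that floor, upright within 0.12 rad, at rest, released. Beaker and flask upright, within 30 mm of where they began (x of tin_a in the frame of oven_tray between -0.042 and 0.042 m and y of tin_a in the frame of oven_tray between -0.082 and 0.082 m and z of each of tin_a, tin_b in the frame of oven_tray below 0.009 m and angle between each of tin_a, tin_b, tube_a, tube_b's own z axis and vertical below 0.12 rad and linear speed of each of tin_a, tin_b, tube_a, tube_b, core_ring below 0.02 m/s and contact force between the fingers and tin_a below 0.1 N and x of tin_b in the frame of oven_tray between -0.042 and 0.042 m and y of tin_b in the frame of oven_tray between -0.082 and 0.082 m and contact force between the fingers and tin_b below 0.1 N and x of tube_a in the frame of tube_basket between -0.046 and 0.046 m and y of tube_a in the frame of tube_basket between -0.071 and 0.071 m and z of each of tube_a, tube_b in the frame of tube_basket below 0.011 m and contact force between the fingers and tube_a below 0.1 N and x of tube_b in the frame of tube_basket between -0.046 and 0.046 m and y of tube_b in the frame of tube_basket between -0.071 and 0.071 m and contact force between the fingers and tube_b below 0.1 N and x of core_ring in the frame of wash_tub between -0.047 and 0.047 m and y of core_ring in the frame of wash_tub between -0.072 and 0.072 m and ((angle between core_ring's own z axis and vertical below 0.12 rad and z of core_ring in the frame of wash_tub below 0.01 m) or (angle between core_ring's own z axis and vertical above 3.02 rad and z of core_ring in the frame of wash_tub below 0.06 m)) and contact force between the fingers and core_ring below 0.1 N and distance of each of beaker, flask from where it was at the start of the episode below 0.03 m and angle between each of beaker, flask's own z axis and vertical below 0.2 rad); the robot touches nothing.
It fails at once if the beaker is knocked over or pushed away (distance of beaker from where it was at the start of the episode above 0.03 m or angle between beaker's own z axis and vertical above 0.5 rad).
It fails at once if the flask is knocked over or pushed away (distance of flask from where it was at the start of the episode above 0.03 m or angle between flask's own z axis and vertical above 0.5 rad).
It also fails if it takes over 144 s, if anything falls off the work surface, if the arm or the gripper's body presses on something with over 40 N, if the wrist force passes 120 N, or if a joint passes its speed limit or range.

## Working session

There is one attempt and no reset: what is moved stays moved. The work goes in short steps, Python scripts to look and compute and a tool call to move; the robot and the scene stay as the last step left them, time stands still between calls to the robot, and variables do not carry over. Pictures are saved under pics/ and viewed, at most 14 in all, crops included, and the job is handed in when it is done.

Besides the shell and the picture viewer there is one more tool, called after "Request:" as a command line: name --argument value ..., lists and objects as JSON in quotes. arm_command: Moves the arm, as the interface text tells. Its arguments: {"type":"object","properties":{"plan":{"type":"array"},"squeeze":{"type":"number"}},"required":["plan"]}

```bash
mkdir -p pics
python3 - <<'E'
from station import ctrl,cams
import cv2,numpy as np
for n in("scene","top"):
    p,d=cams.camera(n);cv2.imwrite(f"pics/{n}0.png",p);np.save(f"{n}0.npy",d)
    i=cams.camera_info(n);print(n,i)
print(ctrl.get_obs())
E
```

```text
scene {'fx': 466.3661714856563, 'fy': 466.3661714856563, 'cx': 311.7684639040033, 'cy': 203.43523853423562, 'world_to_cam': array([[-0.31738509,  0.94809313, -0.01965022,  0.15779824],
       [ 0.57031639,  0.1742827 , -0.80272334, -0.25408533],
       [-0.75763179, -0.26597926, -0.59602778,  1.60594415],
       [ 0.        ,  0.        ,  0.        ,  1.        ]])}
top {'fx': 388.2664959913609, 'fy': 388.2664959913609, 'cx': 322.2275742292592, 'cy': 196.07287525537353, 'world_to_cam': array([[-0.02395701, -0.99959126,  0.01560026,  0.00805649],
       [-0.98600494,  0.02105033, -0.16538181,  0.4892883 ],
       [ 0.16498583, -0.01934399, -0.98610623,  0.79763745],
       [ 0.        ,  0.        ,  0.        ,  1.        ]])}
{'time_s': 0.1, 'qpos': array([ 1.15040554e+00,  3.00384621e-01,  1.52156447e+00,  1.25467214e-05,
        1.32072893e+00, -6.66041080e-02]), 'joint_vel': array([ 2.43175861e-03, -1.30412460e-03, -2.28663756e-03,  4.45845447e-06,
       -1.04685945e-03,  1.03737643e-03]), 'tau': array([ 1.89027873e-03, -5.32638967e+01, -3.53287768e+01,  7.09854439e-02,
        2.34634423e-02, -8.92676712e-05]), 'ee_pos': array([0.19043254, 0.51567306, 0.18124081]), 'eef_rot': array([-3.14051050e+00, -8.43630131e-05,  2.78780281e+00]), 'force': array([ 0.48341612,  0.32685869, -0.23227681]), 'moment': array([-0.00017699, -0.03626318,  0.03927958]), 'grip_force': 0.0, 'grip_width': 0.09390181444682706}
```

View pics/top0.png

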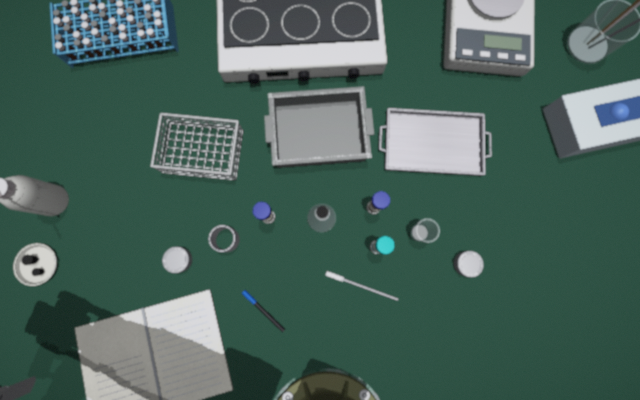

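View pics/scene0.png

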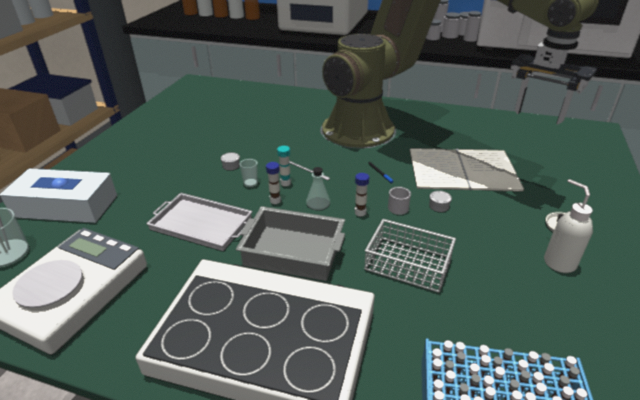

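Top view: tins at (175,260) and (470,264); ring (222,238); purple-capped tubes (262,211) and (381,200); turquoise-capped look-alike (385,245); flask (322,215); beaker (425,231); basket (197,146), tub (319,127), tray (436,141). The scene view shows the same things: the two purple caps at (273,168) and (361,180), the turquoise one at (284,152). The purple pair are alike, and the turquoise one is excluded by the text. Next, enlarged crops to confirm this and read pixels.

Run:
```python
import cv2,numpy as np
def crop(n,x0,y0,w,h,s,step):
    p=cv2.imread(f"pics/{n}0.png")[y0:y0+h,x0:x0+w]
    p=cv2.resize(p,None,fx=s,fy=s,interpolation=cv2.INTER_CUBIC)
    for x in range(x0,x0+w,step):
        cv2.line(p,((x-x0)*s,0),((x-x0)*s,6),(0,255,255),1);cv2.putText(p,str(x),((x-x0)*s,16),0,.35,(0,255,255))
    for y in range(y0,y0+h,step):
        cv2.line(p,(0,(y-y0)*s),(6,(y-y0)*s),(0,255,255),1);cv2.putText(p,str(y),(8,(y-y0)*s+4),0,.35,(0,255,255))
    cv2.imwrite(f"pics/{n}_c1.png",p)
crop("top",145,80,360,200,2,20)
crop("scene",145,135,320,160,2,20)
```

```text
(no output)
```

View pics/top_c1.png

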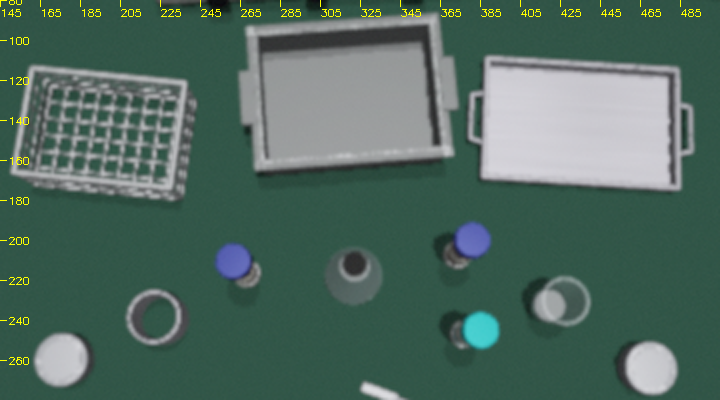

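View pics/scene_c1.png

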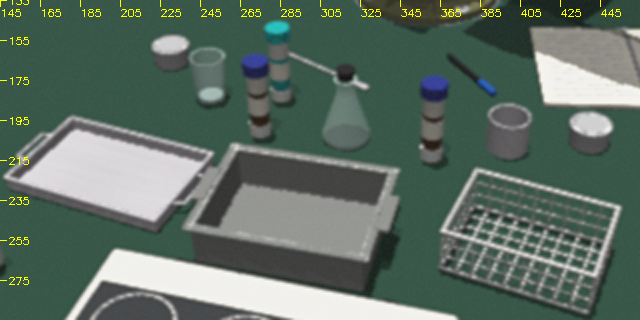

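The crops confirm that tubes with purple caps at top (261,210) and (381,200) are the pair. The turquoise one at (385,245) stays. Triangulating from the two views.

```bash
cat > h.py <<'E'
import numpy as np,cv2
from station import ctrl,cams
I={n:cams.camera_info(n) for n in("top","scene")}
def P(n):
    i=I[n];return np.array([[i['fx'],0,i['cx']],[0,i['fy'],i['cy']],[0,0,1]])@i['world_to_cam'][:3]
def tri(a,b):
    X=cv2.triangulatePoints(P("top"),P("scene"),np.float64(a).reshape(2,1),np.float64(b).reshape(2,1)).ravel();X=X[:3]/X[3]
    e=[np.linalg.norm((lambda q:q[:2]/q[2])(P(n)@np.r_[X,1])-p) for n,p in(("top",a),("scene",b))]
    return X,max(e)
def atz(n,p,z):   # pixel -> world point on plane z
    M=P(n);H=np.c_[M[:,0],M[:,1],M[:,2]*z+M[:,3]];q=np.linalg.solve(H,[*p,1]);return q[:2]/q[2]
E
python3 - <<'E'
from h import *
np.set_printoptions(precision=4,suppress=True)
T=lambda l:(145+l[0]/2,80+l[1]/2);S=lambda l:(145+l[0]/2,135+l[1]/2)
D={'tinL':((61,360),(591,125),.03),'tinR':((651,367),(171,46),.03),'ring':((154,317),(509,116),.05),
'tubeL':((233,261),(434,84),.115),'tubeR':((472,239),(256,62),.115),'beak':((567,301),(208,57),.068),'flask':((354,263),(346,73),.11),'turq':((481,329),(278,29),.115)}
C={'tray':(((486,60),(680,69),(680,187),(483,178)),((157,226),(7,179),(72,121),(213,153)),.018),
'basket':(((32,68),(186,82),(167,187),(12,173)),((597,274),(443,233),(477,172),(620,208)),.06),
'tub':(((247,27),(438,14),(453,155),(256,171)),((375,287-44),(187,226),(235,146),(398,170)),.055)}
dep=np.load('top0.npy')
def bydepth(p):
    i=I['top'];u,v=map(int,p);d=np.median(dep[v-1:v+2,u-1:u+2]);W=np.linalg.inv(i['world_to_cam'])
    return (W@[(p[0]-i['cx'])/i['fx']*d,(p[1]-i['cy'])/i['fy']*d,d,1])[:3]
for k,(a,b,z) in D.items():
    X,e=tri(T(a),S(b));print(k,X,'err %.1f'%e,'topz',atz('top',T(a),z),'scz',atz('scene',S(b),z),'depth',bydepth(T(a)))
for k,(a,b,z) in C.items():
    q=np.array([atz('top',T(p),z) for p in a]);s=np.array([atz('scene',S(p),z) for p in b])
    t=[tri(T(p),S(r)) for p,r in zip(a,b)]
    print(k,'z',[round(x[0][2],3) for x in t],'top c',q.mean(0),'sc c',s.mean(0))
    for r in(q,s):
        ey=(r[0]-r[1]+r[3]-r[2])/2;ex=(r[0]-r[3]+r[1]-r[2])/2
        print('  len',np.linalg.norm(ex),np.linalg.norm(ey),'yaw',np.arctan2(ex[1],ex[0]),np.arctan2(-ey[0],ey[1]))
    
for k,p in(('tubfloor',(345,100)),('trayfloor',(585,120)),('bench',(400,380))):print(k,bydepth(T(p)))
E
```

```text
tinL [0.3604 0.3129 0.0268] err 0.6 topz [0.3606 0.3105] scz [0.3644 0.3138] depth [0.3606 0.3104 0.0301]
tinR [ 0.3374 -0.3153  0.0274] err 1.2 topz [ 0.3383 -0.3167] scz [ 0.3416 -0.311 ] depth [ 0.3382 -0.3169  0.0295]
ring [0.4023 0.2098 0.0486] err 0.5 topz [0.4025 0.2086] scz [0.4039 0.2107] depth [ 0.4057  0.2209 -0.0014]
tubeL [0.4511 0.1187 0.112 ] err 0.5 topz [0.4509 0.1174] scz [0.4553 0.1202] depth [0.451  0.1175 0.1143]
tubeR [ 0.4674 -0.1156  0.1123] err 1.0 topz [ 0.4676 -0.117 ] scz [ 0.4714 -0.1124] depth [ 0.4679 -0.1173  0.1134]
beak [ 0.4071 -0.2178  0.0664] err 1.5 topz [ 0.408  -0.2203] scz [ 0.4097 -0.2141] depth [ 0.4119 -0.2365  0.0125]
flask [0.4472 0.0011 0.1043] err 0.9 topz [ 0.447  -0.0005] scz [0.4554 0.0051] depth [ 0.4472 -0.0005  0.1083]
turq [ 0.379  -0.1196  0.112 ] err 1.2 topz [ 0.3796 -0.1214] scz [ 0.3837 -0.1158] depth [ 0.3796 -0.1214  0.1147]
tray z [np.float64(0.009), np.float64(0.016), np.float64(0.013), np.float64(0.017)] top c [ 0.6142 -0.2666] sc c [ 0.6192 -0.2589]
  len 0.14015675532374663 0.2239091456980504 yaw -0.08493487934674424 -0.06669726761582337
  len 0.14265659663795685 0.22021031172240418 yaw -0.05843052079006708 -0.07324650133099375
basket z [np.float64(0.059), np.float64(0.056), np.float64(0.057), np.float64(0.058)] top c [0.6065 0.2683] sc c [0.6087 0.2722]
  len 0.11786162389767983 0.1664395124866152 yaw -0.14726714002385038 -0.11291843508587325
  len 0.11550469545687644 0.16693110210018042 yaw -0.12140427775635579 -0.0911537758058788
tub z [np.float64(0.072), np.float64(0.057), np.float64(0.051), np.float64(0.051)] top c [ 0.6441 -0.0003] sc c [0.6385 0.005 ]
  len 0.16350737698975523 0.21293970633387993 yaw 0.05787892006778881 0.059441754236623304
  len 0.14210989454517448 0.20960048547207188 yaw 0.061164820255653694 0.11858379517437762
tubfloor [0.6514 0.0035 0.0033]
trayfloor [ 0.6224 -0.2752  0.002 ]
bench [ 0.3304 -0.05   -0.0014]
```

Careful with the scale: shifts go in shares of 800 mm and turns go in shares of pi rad. That gives: -230 mm / 800 = -0.2875, -132 mm / 800 = -0.165, 1.217 rad / 3.1416 = 0.3874.

Request:
arm_command --plan '[[[-0.1438,-0.0825,0,0,0,0.191,-1],[-0.2875,-0.165,0,0,0,0.3874,-1],[-0.2875,-0.165,0,0,0,0.3874,-1],[-0.2875,-0.165,0,0,0,0.3874,-1],[-0.2875,-0.165,0,0,0,0.3874,-1],[-0.2875,-0.165,0,0,0,0.3874,-1],[-0.2875,-0.165,0,0,0,0.3874,-1],[-0.2875,-0.165,0,0,0,0.3874,-1],[-0.2875,-0.165,0,0,0,0.3874,-1],[-0.2875,-0.165,0,0,0,0.3874,-1],[-0.2875,-0.165,0,0,0,0.3874,-1],[-0.2875,-0.165,0,0,0,0.3874,-1]]]' --squeeze 15

```text
time_s: 1.3
ee_pos: [0.3605, 0.3125, 0.1817]
eef_rot: [-3.142, 0.0, 1.573]
force: [-0.4, -0.2, 0.3]
grip_width: 0.0944
grip_force: 0.0
```

Scaled: 175 mm / 800 = 0.2188, 165 mm / 800 = 0.2063.

Request:
arm_command --plan '[[[0,0,0.0563,0,0,0,-1],[0,0,0.1125,0,0,0,-1],[0,0,0.1563,0,0,0,-1],[0,0,0.1875,0,0,0,-1],[0,0,0.2063,0,0,0,-1],[0,0,0.2188,0,0,0,-1],[0,0,0.2188,0,0,0,-1],[0,0,0.2188,0,0,0,1],[0,0,0.2188,0,0,0,1],[0,0,0.2188,0,0,0,1],[0,0,0.2188,0,0,0,1],[0,0,0.2188,0,0,0,1]]]' --squeeze 15

```text
time_s: 2.5
ee_pos: [0.3607, 0.3125, 0.007]
eef_rot: [3.141, -0.0, 1.571]
force: [-0.2, -0.0, 0.3]
grip_width: 0.0571
grip_force: 0.0
```

Scaled: -175 mm / 800 = -0.2188, -160 mm / 800 = -0.2.

Request:
arm_command --plan '[[[0,0,0,0,0,0,1],[0,0,0,0,0,0,1],[0,0,0,0,0,0,1],[0,0,-0.025,0,0,0,1],[0,0,-0.075,0,0,0,1],[0,0,-0.1313,0,0,0,1],[0,0,-0.1875,0,0,0,1],[0,0,-0.2188,0,0,0,1],[-0.05,0.025,-0.2188,0,0,0,1],[-0.1,0.0488,-0.2188,0,0,0,1],[-0.15,0.0725,-0.2188,0,0,0,1],[-0.2,0.0975,-0.2188,0,0,0,1]]]'

```text
time_s: 3.7
ee_pos: [0.4389, 0.1508, 0.1819]
eef_rot: [3.141, -0.0, 1.571]
force: [0.4, 0.6, -0.2]
grip_width: 0.0007
grip_force: 0.0
```

The gripper closed to nothing, so I missed the tin. Looking.

Run:
```python
from h import *
p,d=cams.camera("top");cv2.imwrite("pics/top1.png",p);np.save("top1.npy",d)
q,_=cams.camera("scene")
o=np.vstack([cv2.resize(p[190:300,130:500],None,fx=2,fy=2),cv2.resize(q[130:280,200:570],None,fx=2,fy=2)])
cv2.imwrite("pics/c2.png",o)
```

```text
(no output)
```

View pics/c2.png

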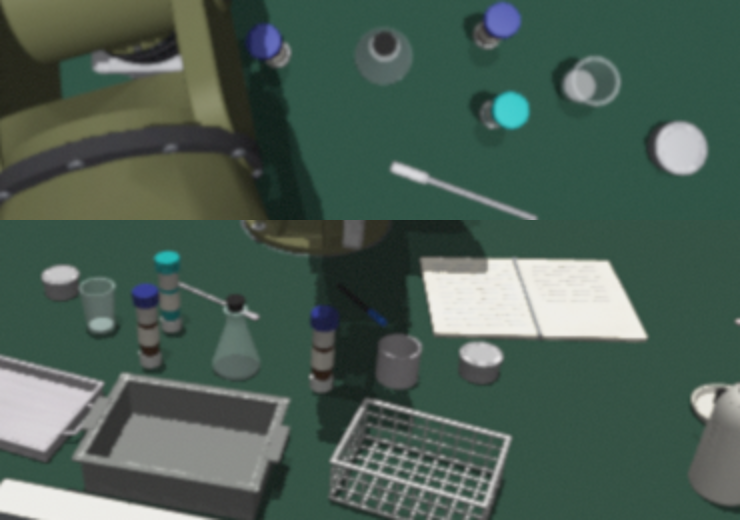

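The scene view shows tin still standing at about (440,197), practically unmoved, so the pads slid off it. I'll go back, grip lower and harder, and check before lifting.

Scaled: 161 mm / 800 = 0.2013, 120 mm / 800 = 0.15.

Request:
arm_command --plan '[[[0.05,-0.025,0,0,0,0,-1],[0.1,-0.0488,0,0,0,0,-1],[0.15,-0.0725,0,0,0,0,-1],[0.2013,-0.0963,0,0,0,0,-1],[0.2013,-0.0963,0,0,0,0,-1],[0.2013,-0.0963,0,0,0,0,-1]]]' --squeeze 30

```text
time_s: 4.4
ee_pos: [0.3608, 0.3141, 0.1816]
eef_rot: [-3.141, 0.0, 1.573]
force: [-0.0, -0.5, 0.6]
grip_width: 0.0451
grip_force: 0.0
```

Run:
```python
from h import *
p,d=cams.camera("wrist");i=cams.camera_info("wrist");print(i,ctrl.get_obs()['ee_pos'])
cv2.imwrite("pics/w1.png",p)
```

```text
{'fx': 309.70691628693146, 'fy': 309.70691628693146, 'cx': 321.1893515699075, 'cy': 199.19057456728086, 'world_to_cam': array([[ 9.99999380e-01,  8.43555527e-04, -7.27184476e-04,
        -3.62272999e-01],
       [ 9.96124597e-04, -9.69464680e-01,  2.45228957e-01,
         2.78941400e-01],
       [-4.98115424e-04, -2.45229529e-01, -9.69464919e-01,
         4.66473120e-01],
       [ 0.00000000e+00,  0.00000000e+00,  0.00000000e+00,
         1.00000000e+00]])} [0.36137369 0.31337425 0.18161666]
```

View pics/w1.png

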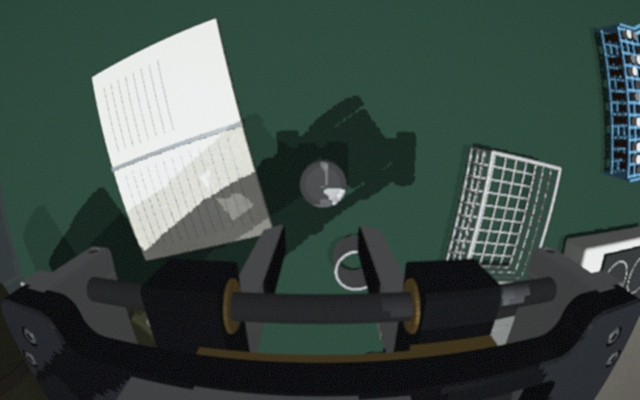

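Wrist view: tin at (323,184), which projects to (0.364, 0.314), where expected and centred between the fingers (285..357). The fingers are slow, so grip probably hadn't built up. This time lower and with more closing time.

Scaled: 178 mm / 800 = 0.2225, 177 mm / 800 = 0.2213.

Request:
arm_command --plan '[[[0,0.0025,0,0,0,0,-1],[0,0.0025,0.025,0,0,0,-1],[0,0.0025,0.0625,0,0,0,-1],[0,0.0025,0.1,0,0,0,-1],[0,0.0025,0.1375,0,0,0,-1],[0,0.0025,0.1688,0,0,0,-1],[0,0.0025,0.1938,0,0,0,-1],[0,0.0025,0.2125,0,0,0,-1],[0,0.0025,0.2213,0,0,0,-1],[0,0.0025,0.2225,0,0,0,-1],[0,0.0025,0.2225,0,0,0,1],[0,0.0025,0.2225,0,0,0,1]]]' --squeeze 30

```text
time_s: 5.65
ee_pos: [0.3641, 0.3136, 0.0045]
eef_rot: [3.141, -0.001, 1.57]
force: [-0.3, -0.1, 0.9]
grip_width: 0.0813
grip_force: 0.0
```

Request:
arm_command --plan '[[[0,0,0,0,0,0,1],[0,0,0,0,0,0,1],[0,0,0,0,0,0,1],[0,0,0,0,0,0,1],[0,0,0,0,0,0,1],[0,0,0,0,0,0,1],[0,0,0,0,0,0,1]]]'

```text
time_s: 6.35
ee_pos: [0.3636, 0.3135, 0.0039]
eef_rot: [3.142, -0.0, 1.571]
force: [-0.5, 0.0, 3.7]
grip_width: 0.0533
grip_force: 30.0
```

Request:
arm_command --plan '[[[0,0,-0.0063,0,0,0,1],[0,0,-0.0188,0,0,0,1],[0,0,-0.0375,0,0,0,1],[0,0,-0.075,0,0,0,1],[0,0,-0.1188,0,0,0,1],[0,0,-0.1625,0,0,0,1],[0,0,-0.2,0,0,0,1],[0,0,-0.2188,0,0,0,1],[0,0,-0.2188,0,0,0,1]]]'

```text
time_s: 7.25
ee_pos: [0.3642, 0.3139, 0.1813]
eef_rot: [3.138, -0.003, 1.571]
force: [0.5, 1.0, -1.5]
grip_width: 0.0531
grip_force: 30.0
```

Request:
arm_command --plan '[[[-0.025,0.0125,0,0,0,0,1],[-0.075,0.0363,0,0,0,0,1],[-0.125,0.06,0,0,0,0,1],[-0.175,0.0838,0,0,0,0,1],[-0.225,0.1075,0,0,0,0,1],[-0.275,0.1313,0,0,0,0,1],[-0.325,0.155,0,0,0,0,1],[-0.375,0.1788,0,0,0,0,1],[-0.425,0.2038,0,0,0,0,1],[-0.475,0.2275,0,0,0,0,1],[-0.525,0.2513,0,0,0,0,1],[-0.575,0.275,0,0,0,0,1]]]'

```text
time_s: 8.45
ee_pos: [0.5836, -0.1483, 0.1775]
eef_rot: [-3.14, -0.001, 1.571]
force: [0.1, 0.1, -1.6]
grip_width: 0.0533
grip_force: 30.0
```

Scaled: 165 mm / 800 = 0.2063, 160 mm / 800 = 0.2.

Request:
arm_command --plan '[[[-0.0438,0.0213,0,0,0,0,1],[-0.0913,0.0438,0,0,0,0,1],[-0.0913,0.0438,0,0,0,0,1],[-0.0913,0.0438,0.0375,0,0,0,1],[-0.0913,0.0438,0.0875,0,0,0,1],[-0.0913,0.0438,0.1375,0,0,0,1],[-0.0913,0.0438,0.175,0,0,0,1],[-0.0913,0.0438,0.2,0,0,0,1],[-0.0913,0.0438,0.2063,0,0,0,1],[-0.0913,0.0438,0.2063,0,0,0,1]]]'

```text
time_s: 9.45
ee_pos: [0.6181, -0.2191, 0.0131]
eef_rot: [-3.14, -0.001, 1.571]
force: [0.1, 0.4, -0.4]
grip_width: 0.0534
grip_force: 30.0
```

Scaled: 5 mm / 800 = 0.0063, 4 mm / 800 = 0.005.

Request:
arm_command --plan '[[[0,0,0.0025,0,0,0,1],[0,0,0.005,0,0,0,1],[0,0,0.0063,0,0,0,1],[0,0,0.0063,0,0,0,1]]]'

```text
time_s: 9.85
ee_pos: [0.6187, -0.2196, 0.0091]
eef_rot: [3.141, 0.0, 1.571]
force: [-0.3, 0.6, -1.8]
grip_width: 0.0532
grip_force: 30.0
```

Scaled: -130 mm / 800 = -0.1625, -85 mm / 800 = -0.1063.

Request:
arm_command --plan '[[[0,0,0.0013,0,0,0,1],[0,0,0.0025,0,0,0,1],[0,0,0.0025,0,0,0,1],[0,0,0.0025,0,0,0,-0.5],[0,0,0.0025,0,0,0,-0.5],[0,0,0.0025,0,0,0,-0.5],[0,0,0.0025,0,0,0,-0.5],[0,0,0.0025,0,0,0,-0.5],[0,0,-0.0125,0,0,0,-0.5],[0,0,-0.05,0,0,0,-0.5],[0,0,-0.1063,0,0,0,-0.5],[0,0,-0.1625,0,0,0,-0.5]]]'

```text
time_s: 11.05
ee_pos: [0.6183, -0.2195, 0.1411]
eef_rot: [-3.141, -0.0, 1.571]
force: [-0.7, 0.5, 1.1]
grip_width: 0.0702
grip_force: 0.0
```

Scaled: -278 mm / 800 = -0.3475, -250 mm / 800 = -0.3125.

Request:
arm_command --plan '[[[-0.01,-0.0288,0,0,0,0,-1],[-0.0288,-0.0863,0,0,0,0,-1],[-0.0475,-0.1438,0,0,0,0,-1],[-0.0675,-0.2,0,0,0,0,-1],[-0.0863,-0.2588,0,0,0,0,-1],[-0.105,-0.3125,0,0,0,0,-1],[-0.1163,-0.3475,0,0,0,0,-1],[-0.1163,-0.3475,0,0,0,0,-1],[-0.1163,-0.3475,0,0,0,0,-1],[-0.1163,-0.3475,0.05,0,0,0,-1],[-0.1163,-0.3475,0.0938,0,0,0,-1],[-0.1163,-0.3475,0.1188,0,0,0,-1]]]'

```text
time_s: 12.25
ee_pos: [0.341, -0.3114, 0.0416]
eef_rot: [-3.14, -0.002, 1.572]
force: [0.2, -0.3, -0.4]
grip_width: 0.0939
grip_force: 0.0
```

Request:
arm_command --plan '[[[0,0,0.025,0,0,0,-1],[0,0,0.0438,0,0,0,-1],[0,0,0.0513,0,0,0,-1],[0,0,0.0525,0,0,0,-1],[0,0,0.0525,0,0,0,1],[0,0,0.0525,0,0,0,1],[0,0,0.0525,0,0,0,1],[0,0,0.0525,0,0,0,1],[0,0,0.0525,0,0,0,1],[0,0,0.0525,0,0,0,1],[0,0,0.0525,0,0,0,1],[0,0,0.0525,0,0,0,1]]]'

```text
time_s: 13.45
ee_pos: [0.3406, -0.3127, 0.0019]
eef_rot: [3.142, 0.0, 1.571]
force: [-1.1, 0.0, 3.6]
grip_width: 0.0538
grip_force: 30.0
```

Request:
arm_command --plan '[[[0,0,0,0,0,0,1],[0,0,0,0,0,0,1],[0,0,0,0,0,0,1]]]'

```text
time_s: 13.75
ee_pos: [0.3406, -0.3127, 0.0019]
eef_rot: [3.141, 0.0, 1.571]
force: [-1.8, 0.3, 4.9]
grip_width: 0.0534
grip_force: 30.0
```

Request:
arm_command --plan '[[[0,0,-0.0063,0,0,0,1],[0,0,-0.025,0,0,0,1],[0,0,-0.0625,0,0,0,1],[0,0,-0.1,0,0,0,1],[0,0.025,-0.125,0,0,0,1],[0.0013,0.075,-0.125,0,0,0,1],[0.0013,0.125,-0.125,0,0,0,1],[0.0025,0.175,-0.125,0,0,0,1],[0.0025,0.225,-0.125,0,0,0,1],[0.0038,0.275,-0.125,0,0,0,1],[0.005,0.3188,-0.125,0,0,0,1],[0.005,0.34,-0.125,0,0,0,1]]]'

```text
time_s: 14.95
ee_pos: [0.6146, -0.3077, 0.101]
eef_rot: [-3.141, -0.001, 1.572]
force: [-0.6, -0.2, 0.1]
grip_width: 0.0537
grip_force: 30.0
```

Scaled: 93 mm / 800 = 0.1163, 90 mm / 800 = 0.1125.

Request:
arm_command --plan '[[[0,0,0,0,0,0,1],[0,0,0.0375,0,0,0,1],[0,0,0.075,0,0,0,1],[0,0,0.1,0,0,0,1],[0,0,0.1125,0,0,0,1],[0,0,0.1163,0,0,0,1],[0,0,0.1163,0,0,0,1]]]'

```text
time_s: 15.65
ee_pos: [0.6126, -0.3088, 0.0095]
eef_rot: [3.141, 0.0, 1.571]
force: [-0.3, 0.2, -1.2]
grip_width: 0.0537
grip_force: 30.0
```

Scaled: -150 mm / 800 = -0.1875, -95 mm / 800 = -0.1188.

Request:
arm_command --plan '[[[0,0,0.0025,0,0,0,1],[0,0,0.005,0,0,0,1],[0,0,0.005,0,0,0,1],[0,0,0.005,0,0,0,-0.5],[0,0,0.005,0,0,0,-0.5],[0,0,0.005,0,0,0,-0.5],[0,0,0.005,0,0,0,-0.5],[0,0,0.005,0,0,0,-0.5],[0,0,-0.0125,0,0,0,-0.5],[0,0,-0.0625,0,0,0,-0.5],[0,0,-0.1188,0,0,0,-0.5],[0,0,-0.1875,0,0,0,-0.5]]]'

```text
time_s: 16.85
ee_pos: [0.6121, -0.3083, 0.156]
eef_rot: [-3.141, -0.0, 1.571]
force: [0.6, -0.0, 0.2]
grip_width: 0.0707
grip_force: 0.0
```

Scaled: 480 mm / 800 = 0.6, 445 mm / 800 = 0.5563.

Request:
arm_command --plan '[[[0,0,0,0,0,0,-0.5],[0.05,-0.02,0,0,0,0,-0.5],[0.1063,-0.0425,0,0,0,0,-0.5],[0.1625,-0.065,0,0,0,0,-0.5],[0.2188,-0.0875,0,0,0,0,-0.5],[0.275,-0.11,0,0,0,0,-0.5],[0.3313,-0.1325,0,0,0,0,-0.5],[0.3875,-0.155,0,0,0,0,-0.5],[0.4438,-0.1775,0,0,0,0,-0.5],[0.5,-0.2,0,0,0,0,-0.5],[0.5563,-0.2225,0,0,0,0,-0.5],[0.6,-0.24,0,0,0,0,-0.5]]]'

```text
time_s: 18.05
ee_pos: [0.4194, 0.1735, 0.1546]
eef_rot: [3.14, -0.001, 1.572]
force: [0.3, 0.2, -0.2]
grip_width: 0.0703
grip_force: 0.0
```

Scaled: 135 mm / 800 = 0.1688, 125 mm / 800 = 0.1563.

Request:
arm_command --plan '[[[0.0475,-0.02,0,0,0,0,-0.9],[0.0475,-0.02,0,0,0,0,-0.9],[0.0475,-0.02,0,0,0,0,-0.9],[0.0475,-0.02,0.0438,0,0,0,-0.9],[0.0475,-0.02,0.0938,0,0,0,-0.9],[0.0475,-0.02,0.1313,0,0,0,-0.9],[0.0475,-0.02,0.1563,0,0,0,-0.9],[0.0475,-0.02,0.1688,0,0,0,-0.9],[0.0475,-0.02,0.1688,0,0,0,-0.9],[0.0475,-0.02,0.1688,0,0,0,1],[0.0475,-0.02,0.1688,0,0,0,1],[0.0475,-0.02,0.1688,0,0,0,1]]]'

```text
time_s: 19.25
ee_pos: [0.4051, 0.2095, 0.0196]
eef_rot: [3.14, -0.001, 1.571]
force: [-0.0, 0.6, 0.1]
grip_width: 0.0686
grip_force: 0.0
```

Request:
arm_command --plan '[[[0,0,0,0,0,0,1],[0,0,0,0,0,0,1],[0,0,0,0,0,0,1],[0,0,0,0,0,0,1],[0,0,0,0,0,0,1],[0,0,0,0,0,0,1],[0,0,0,0,0,0,1]]]'

```text
time_s: 19.95
ee_pos: [0.4048, 0.2095, 0.019]
eef_rot: [3.141, -0.0, 1.571]
force: [-0.7, -0.7, 5.4]
grip_width: 0.0529
grip_force: 30.0
```

Scaled: 194 mm / 800 = 0.2425, -170 mm / 800 = -0.2125.

Request:
arm_command --plan '[[[0,0,-0.0063,0,0,0,1],[0,0,-0.025,0,0,0,1],[0,0,-0.075,0,0,0,1],[0,0,-0.1313,0,0,0,1],[0,0,-0.1875,0,0,0,1],[0,0,-0.2125,0,0,0,1],[-0.025,0.0288,-0.2125,0,0,0,1],[-0.0625,0.0713,-0.2125,0,0,0,1],[-0.1,0.1138,-0.2125,0,0,0,1],[-0.1375,0.1575,-0.2125,0,0,0,1],[-0.175,0.2,-0.2125,0,0,0,1],[-0.2125,0.2425,-0.2125,0,0,0,1]]]'

```text
time_s: 21.15
ee_pos: [0.5995, 0.0379, 0.1886]
eef_rot: [-3.141, -0.0, 1.571]
force: [-0.3, 0.7, -1.7]
grip_width: 0.0531
grip_force: 30.0
```

Scaled: 160 mm / 800 = 0.2, 158 mm / 800 = 0.1975.

Request:
arm_command --plan '[[[-0.0313,0.0363,0,0,0,0,1],[-0.0463,0.0538,0,0,0,0,1],[-0.0463,0.0538,0,0,0,0,1],[-0.0463,0.0538,0.05,0,0,0,1],[-0.0463,0.0538,0.1063,0,0,0,1],[-0.0463,0.0538,0.15,0,0,0,1],[-0.0463,0.0538,0.1813,0,0,0,1],[-0.0463,0.0538,0.1975,0,0,0,1],[-0.0463,0.0538,0.2,0,0,0,1],[-0.0463,0.0538,0.2,0,0,0,1]]]'

```text
time_s: 22.15
ee_pos: [0.6419, 0.0027, 0.0298]
eef_rot: [3.14, -0.0, 1.571]
force: [0.6, -0.5, -2.2]
grip_width: 0.0529
grip_force: 30.0
```

Scaled: -140 mm / 800 = -0.175, 6.5 mm / 800 = 0.0081.

Request:
arm_command --plan '[[[0,0,0.0038,0,0,0,1],[0,0,0.0075,0,0,0,1],[0,0,0.0081,0,0,0,1],[0,0,0.0081,0,0,0,-0.5],[0,0,0.0081,0,0,0,-0.5],[0,0,0.0081,0,0,0,-0.5],[0,0,0.0081,0,0,0,-0.5],[0,0,0.0081,0,0,0,-0.5],[0,0,-0.0125,0,0,0,-0.5],[0,0,-0.0625,0,0,0,-0.5],[0,0,-0.1188,0,0,0,-0.5],[0,0,-0.175,0,0,0,-0.5]]]'

```text
time_s: 23.35
ee_pos: [0.6413, 0.0024, 0.1718]
eef_rot: [3.141, 0.0, 1.571]
force: [-0.2, 0.4, 0.2]
grip_width: 0.0705
grip_force: 0.0
```

Scaled: -188 mm / 800 = -0.235, -158 mm / 800 = -0.1975.

Request:
arm_command --plan '[[[0.0125,-0.0213,0,0,0,0,-0.5],[0.04,-0.065,0,0,0,0,-0.5],[0.0675,-0.1088,0,0,0,0,-0.5],[0.095,-0.1538,0,0,0,0,-0.5],[0.1225,-0.1975,0,0,0,0,-0.5],[0.145,-0.235,0,0,0,0,-0.5],[0.145,-0.235,0,0,0,0,-0.5],[0.145,-0.235,0,0,0,0,-0.5]]]'

```text
time_s: 24.15
ee_pos: [0.4538, 0.1187, 0.1701]
eef_rot: [3.14, -0.0, 1.572]
force: [-0.4, -0.5, 0.2]
grip_width: 0.0702
grip_force: 0.0
```

Scaled: 125 mm / 800 = 0.1563, 115 mm / 800 = 0.1438.

Request:
arm_command --plan '[[[0,0,0.0375,0,0,0,-0.5],[0,0,0.0813,0,0,0,-0.5],[0,0,0.1188,0,0,0,-0.5],[0,0,0.1438,0,0,0,-0.5],[0,0,0.1563,0,0,0,-0.5],[0,0,0.1563,0,0,0,-0.5],[0,0,0.1563,0,0,0,1],[0,0,0.1563,0,0,0,1],[0,0,0.1563,0,0,0,1],[0,0,0.1563,0,0,0,1],[0,0,0.1563,0,0,0,1],[0,0,0.1563,0,0,0,1]]]' --squeeze 20

```text
time_s: 25.35
ee_pos: [0.4537, 0.1185, 0.044]
eef_rot: [3.141, -0.0, 1.571]
force: [0.0, 0.4, 1.8]
grip_width: 0.0336
grip_force: 20.0
```

Request:
arm_command --plan '[[[0,0,0,0,0,0,1],[0,0,0,0,0,0,1],[0,0,0,0,0,0,1],[0,0,0,0,0,0,1]]]'

```text
time_s: 25.75
ee_pos: [0.4538, 0.1185, 0.044]
eef_rot: [3.141, -0.0, 1.571]
force: [-0.4, 0.6, 5.6]
grip_width: 0.0335
grip_force: 20.0
```

Width 33.5 mm means the fingers bear on the cap above the pads. I'll regrip with the pads centred on the cap.

Scaled: -42 mm / 800 = -0.0525, -20 mm / 800 = -0.025.

Request:
arm_command --plan '[[[0,0,0,0,0,0,-0.5],[0,0,0,0,0,0,-0.5],[0,0,0,0,0,0,-0.5],[0,0,0,0,0,0,-0.5],[0,0,-0.025,0,0,0,-0.5],[0,0,-0.0525,0,0,0,-0.5],[0,0,-0.0525,0,0,0,1],[0,0,-0.0525,0,0,0,1],[0,0,-0.0525,0,0,0,1],[0,0,-0.0525,0,0,0,1],[0,0,-0.0525,0,0,0,1],[0,0,-0.0525,0,0,0,1]]]'

```text
time_s: 26.95
ee_pos: [0.4534, 0.1184, 0.0854]
eef_rot: [-3.141, 0.0, 1.571]
force: [-0.2, -0.2, -1.0]
grip_width: 0.0334
grip_force: 20.0
```

Request:
arm_command --plan '[[[0,0,0,0,0,0,1],[0,0,0,0,0,0,1],[0,0,0,0,0,0,1],[0,0,0,0,0,0,1],[0,0,0,0,0,0,1]]]'

```text
time_s: 27.45
ee_pos: [0.4536, 0.1184, 0.0858]
eef_rot: [3.142, 0.0, 1.571]
force: [0.7, -1.1, -0.6]
grip_width: 0.0332
grip_force: 20.0
```

Scaled: 187 mm / 800 = 0.2338, -115 mm / 800 = -0.1438.

Request:
arm_command --plan '[[[0,0,-0.0063,0,0,0,1],[0,0,-0.025,0,0,0,1],[0,0,-0.0625,0,0,0,1],[0,0,-0.1063,0,0,0,1],[0,0,-0.1438,0,0,0,1],[0.025,0.0213,-0.1438,0,0,0,1],[0.0625,0.0525,-0.1438,0,0,0,1],[0.1063,0.09,-0.1438,0,0,0,1],[0.15,0.1263,-0.1438,0,0,0,1],[0.1938,0.1638,-0.1438,0,0,0,1],[0.225,0.19,-0.1438,0,0,0,1],[0.2338,0.1975,-0.1438,0,0,0,1]]]'

```text
time_s: 28.65
ee_pos: [0.6124, 0.3076, 0.1996]
eef_rot: [-3.141, 0.0, 1.572]
force: [-0.3, -0.4, -0.4]
grip_width: 0.0327
grip_force: 20.0
```

Request:
arm_command --plan '[[[0,0,0,0,0,0,1],[0,0,0,0,0,0,1],[0,0,0.0375,0,0,0,1],[0,0,0.075,0,0,0,1],[0,0,0.1063,0,0,0,1],[0,0,0.125,0,0,0,1],[0,0,0.13,0,0,0,1],[0,0,0.13,0,0,0,1]]]'

```text
time_s: 29.45
ee_pos: [0.6117, 0.3052, 0.0975]
eef_rot: [3.141, -0.0, 1.571]
force: [-1.3, 0.3, 0.3]
grip_width: 0.0328
grip_force: 20.0
```

Scaled: 6 mm / 800 = 0.0075, 5 mm / 800 = 0.0063.

Request:
arm_command --plan '[[[0,0,0.0038,0,0,0,1],[0,0,0.0063,0,0,0,1],[0,0,0.0075,0,0,0,1],[0,0,0.0075,0,0,0,1]]]'

```text
time_s: 29.85
ee_pos: [0.6116, 0.3054, 0.0909]
eef_rot: [3.141, -0.0, 1.571]
force: [-0.3, 0.3, -1.1]
grip_width: 0.033
grip_force: 20.0
```

Run:
```python
from h import *
q,_=cams.camera("scene")
cv2.imwrite("pics/c3.png",cv2.resize(q[130:290,150:470],None,fx=2.5,fy=2.5,interpolation=cv2.INTER_CUBIC))
```

```text
(no output)
```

View pics/c3.png

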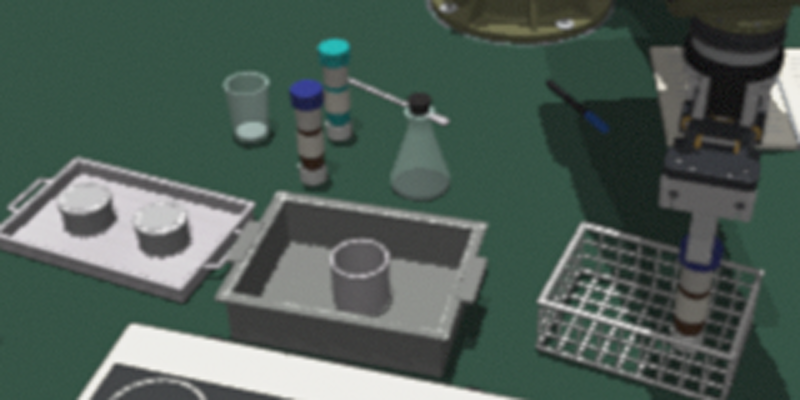

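Picture: tins at (87,208) and (160,228) in the tray, ring standing at (360,277) in the tub, tube upright in the basket at (698,290). Releasing and fetching the second tube.

Scaled: -100 mm / 800 = -0.125, -80 mm / 800 = -0.1.

Request:
arm_command --plan '[[[0,0,0.0006,0,0,0,1],[0,0,0.0006,0,0,0,-0.3],[0,0,0.0006,0,0,0,-0.3],[0,0,0.0006,0,0,0,-0.3],[0,0,0.0006,0,0,0,-0.3],[0,0,0.0006,0,0,0,-0.3],[0,0,-0.0188,0,0,0,-0.3],[0,0,-0.0563,0,0,0,-0.3],[0,0,-0.1,0,0,0,-0.3],[0,0,-0.125,0,0,0,-0.3]]]'

```text
time_s: 30.9
ee_pos: [0.6122, 0.3057, 0.1953]
eef_rot: [3.138, -0.002, 1.571]
force: [1.1, 0.2, 0.3]
grip_width: 0.0608
grip_force: 0.0
```

Scaled: -419 mm / 800 = -0.5238, -405 mm / 800 = -0.5063.

Request:
arm_command --plan '[[[-0.025,-0.0088,0,0,0,0,-0.4],[-0.0688,-0.0238,0,0,0,0,-0.4],[-0.1188,-0.04,0,0,0,0,-0.4],[-0.1688,-0.0575,0,0,0,0,-0.4],[-0.2188,-0.0738,0,0,0,0,-0.4],[-0.2688,-0.0913,0,0,0,0,-0.4],[-0.3188,-0.1075,0,0,0,0,-0.4],[-0.3688,-0.125,0,0,0,0,-0.4],[-0.4188,-0.1413,0,0,0,0,-0.4],[-0.4688,-0.1588,0,0,0,0,-0.4],[-0.5063,-0.1713,0,0,0,0,-0.4],[-0.5238,-0.1775,0,0,0,0,-0.4]]]'

```text
time_s: 32.1
ee_pos: [0.4689, -0.1158, 0.1922]
eef_rot: [3.14, 0.001, 1.569]
force: [0.1, -0.2, -1.4]
grip_width: 0.0661
grip_force: 0.0
```

Descend to TCP z 0.086.

Scaled: 105 mm / 800 = 0.1313, 95 mm / 800 = 0.1188.

Request:
arm_command --plan '[[[0,0,0,0,0,0,-0.4],[0,0,0,0,0,0,-0.4],[0,0,0.0438,0,0,0,-0.4],[0,0,0.0875,0,0,0,-0.4],[0,0,0.1188,0,0,0,-0.4],[0,0,0.1313,0,0,0,-0.4],[0,0,0.1313,0,0,0,-0.4],[0,0,0.1313,0,0,0,1],[0,0,0.1313,0,0,0,1],[0,0,0.1313,0,0,0,1],[0,0,0.1313,0,0,0,1],[0,0,0.1313,0,0,0,1]]]'

```text
time_s: 33.3
ee_pos: [0.4698, -0.1137, 0.0862]
eef_rot: [3.141, 0.0, 1.571]
force: [-0.3, 0.6, 3.1]
grip_width: 0.0328
grip_force: 20.0
```

Request:
arm_command --plan '[[[0,0,0,0,0,0,1],[0,0,0,0,0,0,1],[0,0,0,0,0,0,1],[0,0,0,0,0,0,1],[0,0,0,0,0,0,1]]]'

```text
time_s: 33.8
ee_pos: [0.4698, -0.1137, 0.0861]
eef_rot: [3.141, 0.0, 1.571]
force: [-0.6, 0.9, 6.2]
grip_width: 0.0331
grip_force: 20.0
```

Scaled: 215 mm / 800 = 0.2688, 175 mm / 800 = 0.2188.

Request:
arm_command --plan '[[[0,0,-0.0063,0,0,0,1],[0,0,-0.025,0,0,0,1],[0,0,-0.0688,0,0,0,1],[0,0,-0.1188,0,0,0,1],[0,0,-0.1625,0,0,0,1],[0,0,-0.1875,0,0,0,1],[0.025,0.01,-0.1875,0,0,0,1],[0.0688,0.0263,-0.1875,0,0,0,1],[0.1188,0.045,-0.1875,0,0,0,1],[0.1688,0.0638,-0.1875,0,0,0,1],[0.2188,0.0838,-0.1875,0,0,0,1],[0.2688,0.1025,-0.1875,0,0,0,1]]]'

```text
time_s: 35.0
ee_pos: [0.5518, 0.1032, 0.2358]
eef_rot: [-3.141, 0.0, 1.571]
force: [0.8, -0.5, -0.8]
grip_width: 0.0331
grip_force: 20.0
```

Request:
arm_command --plan '[[[0.05,0.0188,0,0,0,0,1],[0.1,0.0388,0,0,0,0,1],[0.1438,0.055,0,0,0,0,1],[0.1675,0.0638,0,0,0,0,1],[0.1675,0.0638,0,0,0,0,1],[0.1675,0.0638,0,0,0,0,1],[0.1675,0.0638,0.05,0,0,0,1],[0.1675,0.0638,0.1,0,0,0,1],[0.1675,0.0638,0.1438,0,0,0,1],[0.1675,0.0638,0.1688,0,0,0,1],[0.1675,0.0638,0.175,0,0,0,1],[0.1675,0.0638,0.175,0,0,0,1]]]'

```text
time_s: 36.2
ee_pos: [0.6026, 0.2346, 0.0961]
eef_rot: [-3.141, 0.0, 1.57]
force: [0.0, 0.2, -0.8]
grip_width: 0.0333
grip_force: 20.0
```

Lower 5 mm, release, rise, and back away for a final look.

Scaled: -120 mm / 800 = -0.15, -90 mm / 800 = -0.1125.

Request:
arm_command --plan '[[[0,0,0.0038,0,0,0,1],[0,0,0.0063,0,0,0,1],[0,0,0.0069,0,0,0,1],[0,0,0.0069,0,0,0,-0.3],[0,0,0.0069,0,0,0,-0.3],[0,0,0.0069,0,0,0,-0.3],[0,0,0.0069,0,0,0,-0.3],[0,0,0.0069,0,0,0,-0.3],[0,0,-0.0125,0,0,0,-0.3],[0,0,-0.0563,0,0,0,-0.3],[0,0,-0.1125,0,0,0,-0.3],[0,0,-0.15,0,0,0,-0.3]]]'

```text
time_s: 37.4
ee_pos: [0.6029, 0.2356, 0.2204]
eef_rot: [3.138, -0.001, 1.571]
force: [0.5, -0.4, 0.5]
grip_width: 0.0612
grip_force: 0.0
```

Scaled: -250 mm / 800 = -0.3125, 240 mm / 800 = 0.3.

Request:
arm_command --plan '[[[0.05,-0.05,0,0,0,0,-0.3],[0.0875,-0.0875,0,0,0,0,-0.3],[0.125,-0.125,0,0,0,0,-0.3],[0.1625,-0.1625,0,0,0,0,-0.3],[0.2,-0.2,0,0,0,0,-0.3],[0.2375,-0.2375,0,0,0,0,-0.3],[0.275,-0.275,0,0,0,0,-0.3],[0.3,-0.3125,0,0,0,0,-0.3],[0.3,-0.3125,0,0,0,0,-0.3],[0.3,-0.3125,0,0,0,0,-0.3]]]'

```text
time_s: 38.4
ee_pos: [0.3524, 0.4757, 0.2168]
eef_rot: [3.141, -0.001, 1.572]
force: [-0.4, -0.5, -0.6]
grip_width: 0.0611
grip_force: 0.0
```

Run:
```python
from h import *
q,_=cams.camera("scene");p,_=cams.camera("top")
a=cv2.resize(q[130:290,150:470],None,fx=2.2,fy=2.2,interpolation=cv2.INTER_CUBIC)
b=cv2.resize(p[80:190,145:500],(704,218),interpolation=cv2.INTER_CUBIC)
cv2.imwrite("pics/c4.png",np.vstack([a,b]))
```

View pics/c4.png

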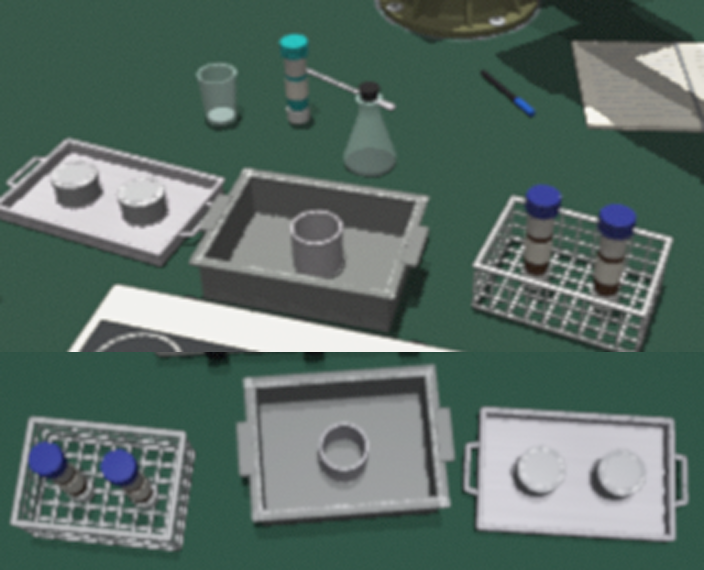

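The final picture shows the tins flat in the tray at (76,182) and (141,200), and the ring on end in the tub at (317,243). Both tubes stand upright in the basket at (540,230) and (612,250). The beaker, flask and turquoise tube are untouched.

```bash
python3 -c "
from station import ctrl
print(ctrl.hand_in())"
```

```text
the job is handed in; nothing more can be done
None
```

The job is handed in: in the final pictures both tins are flat in the tray, both purple-capped tubes upright in the basket and the ring on end in the tub, with the beaker, flask and turquoise tube undisturbed; the hand-in gave no verdict.

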